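Seat the filter's support disc

TASK

The white support disc of the solvent filter has been left lying askew across the rim of the three-legged steel filter holder. Push it gently sideways across the rim with the fingertips, without lifting it, until it drops into the round recess and lies flat and fully home there, then leave it. Do not knock it off the holder, and leave the other things on the mat where they are.

Things in the scene. Friction and masses are not known exactly. Their poses are not given: they have to be found in the camera images.
- disc: loose white sintered-glass support disc, 90 mm in diameter, 5 mm thick, about 70 g; starts lying flat on the holder's rim with its centre 26 to 38 mm off the recess's axis, in any direction, overhanging the rim's outside by up to 18 mm and bridging the recess on the other side. Origin: centre of its underside; z is its axis (up)
- holder: lower half of a steel filter holder, fixed: a round flange on three legs, at any yaw. Origin: on the mat under its centre; z up. The flat level rim (radius 46.5 to 65 mm) around the recess is 112 mm above the origin. Three ears stand out to 83 mm from the axis, all below 110 mm, with clamp bolts hanging from them (60, 180, 300 degrees from x)
- recess (a point): centre of the flat floor of the recess in the holder's top, on its axis, 107 mm above its origin. The recess is 93 mm in diameter and 5 mm deep with upright walls: the disc has 1.5 mm of room all round and is flush with the rim when home. A disc tipped over the rim's edge, one side still on the rim, is not home
- housing: bystander, loose: upper half of the filter holder, a steel bell with a hose nozzle on top, flange 130 mm in diameter, with ears out to 80 mm radius, 84 mm high. Origin: centre of its underside
- oring: bystander, loose: black rubber O-ring lying flat, 109 mm outside diameter, 5.5 mm thick. Origin: centre of its underside
- bottle: bystander, loose: amber bottle with a white cap, 70 mm in diameter, 135 mm high. Origin: centre of its underside
Not all that is in view belongs to the job. Of the things like the disc, leave any that is turquoise; of the rest the larger one is meant.

How it is judged:
By the outcome, as a careful person would: the job done as asked, in the order asked, and still so for the second after the job is handed in, with the robot touching nothing.
It also fails if it takes over 38 s, if anything falls off the work surface, if the arm or the gripper's body presses on something with over 40 N, if the wrist force passes 120 N, or if a joint passes its speed limit or range.

ROBOT

A 6-joint arm with a two-finger parallel gripper is mounted at the origin on the work surface. World frame = base frame: x ahead of the robot, y to its left, z up, the work surface at z = 0. Lengths are in m, angles in rad, forces in N, time in s.
With the tool pointing down it reaches from about 0.4 to 0.825 m from the base axis. Payload 7 kg.
Tool frame: the origin (TCP) lies on the mounting face of the last link; the fingertips stand 178 mm ahead of it and the grasp point (between the pads) lies 159 mm ahead of it; z points along the fingers, y is the direction in which the jaws open and shut (so a half turn about z gives the same grasp; the last joint's range is limited). The gripper opens to 88 mm and grips with 3 to 60 N. Pads are 19 mm wide; open, the fingers measure 130 mm over their backs; the gripper's body (78 mm by 193 mm) begins 47 mm behind the grasp point.
Start: joints at [-1.003, 0.359, 0.012, 0, -1.224, -0.288], TCP at [0.186, -0.649, 0.405] pointing down, gripper open.
Joint ranges: [-3.07, 3.07], [-1.43, 2.12], [-1.02, 1.25], [-3.03, 1.67], [-3.05, -0], [-3.03, 3.03]. Speed limits (rad/s): [2.39, 2.39, 3.01, 3.14, 3.14, 3.14].

INTERFACE

Orientations are given as [roll, pitch, yaw] about the fixed x, y, z axes, in that order (R = Rz(yaw) Ry(pitch) Rx(roll)).
In Python, from station import * gives the robot as it stands.
- The arm moves only by the tool arm_command, never from a script. Its argument "targets" is a list of rows, each a list of 3 entries, a list of its own where there are three numbers: the turn, a rotation vector about the world's x, y, z in rad, then the shift along the world's x, y, z in mm, then the closure, from 0 (fully open) to 1 (shut). In form: [[[wx, wy, wz], [tx, ty, tz], fingers], ...]. A call has 1 to 8 rows; each row shifts and turns the commanded pose from where the row before left it; what a row does not reach is not made up. A row lasts 1/10 s, in which the tool goes at most 50 mm and 8.59 degrees, less where a joint would pass 70% of its speed; a pose out of reach is approached as far as the arm can. A call with a gripper value outside its range is refused whole. The fingers move at their own pace and stop on an object; "squeeze" is the grip in N (left out, the last holds). Time passes only in rows, so rows that do not move let the fingers close. It gives the time, the measured TCP pose, the force and the opening at its end, in the units of the state.
- get_state(): the state, without advancing time (a new reading comes with each control period).
- grab_frame(name): name is "scene" or "top"; returns (picture, depth): 384x512x3 uint8, red, green, blue; 384x512 float32, m along the optical axis (not along the pixel's ray), 0 where there is no reading.
- camera_params(name): a dict with "mtx" (3x3 intrinsics, pixels), "k1" (the pictures are not rectified: a ray, as slopes to the right and down, at radius r is drawn at 1 + k1 r^2 times it, then the intrinsics apply), "eye" and "orientation" of the camera in the world. Camera axes: x right, y down, z forward; pixel columns grow to the right and rows downward; lengths in m; the calibration is good to about 2 mm. A picture is of the moment at which its call begins. camera_params takes no time and is no camera call.
- job_done(): hands the job in, once; it reports no verdict.
The state is a dict: "t": time; "q": joint angles; "qd": joint speeds; "joint_efforts": joint torques, N m; "eef_pos": TCP position; "ee_rot": TCP orientation; "force": force on the tool from outside, world axes, zero at the start; "moment": the same for the moment, N m; "width": finger opening in m.
Only numpy, scipy, OpenCV 4.12 (cv2) and the standard library are available. Lean on these libraries where they do the work, as an engineer would, in place of code of your own. Each camera call takes 0.05 s, during which the arm holds its last target.

## Working session

There is one attempt and no reset: what is moved stays moved. The work goes in short steps, Python scripts to look and compute and a tool call to move; the robot and the scene stay as the last step left them, time stands still between calls to the robot, and variables do not carry over. Pictures are saved under pics/ and viewed, and the job is handed in when it is done.

Besides the shell and the picture viewer there is one more tool, called after "Emit:" as name([rows], argument=value, ...), one row to a line, values as JSON. arm_command: Moves the arm, as the interface text tells. Its arguments: {"type":"object","properties":{"targets":{"type":"array"},"squeeze":{"type":"number"}},"required":["targets"]}

```bash
mkdir -p pics; python3 - <<'E'
from station import *
import cv2,numpy as np
print(get_state())
for n in("scene","top"):
    p,d=grab_frame(n); cv2.imwrite(f"pics/{n}0.png",p[:,:,::-1]); np.save(f"pics/{n}0.npy",d); np.save(f"pics/{n}0c.npy",p)
    print(n,camera_params(n))
E
```

```text
{'t': 0.0, 'q': array([-1.00289379e+00,  3.59375978e-01,  1.10616279e-02, -3.83223720e-04,
       -1.22406183e+00, -2.88083102e-01]), 'qd': array([ 0.00101262,  0.00113233, -0.00030191, -0.00029662, -0.00095366,
       -0.00036643]), 'joint_efforts': array([-6.23352043e-04, -5.82719493e+01,  2.93066007e+01,  6.99758694e+00,
        6.94809831e-03, -1.70301364e-04]), 'eef_pos': array([ 0.18636412, -0.64856172,  0.40372473]), 'ee_rot': array([ 3.13997554e+00, -1.03498838e-04, -2.86190365e+00]), 'force': array([-0.13976098, -0.30095146,  0.03428918]), 'moment': array([ 0.00397487, -0.01465562, -0.01949695]), 'width': 0.08775631927330563}
scene {'mtx': array([[456.18611455,   0.        , 259.73178753],
       [  0.        , 456.18611455, 187.22900404],
       [  0.        ,   0.        ,   1.        ]]), 'k1': 0.025887914247120124, 'eye': array([ 1.24103041, -0.55230871,  0.93603065]), 'orientation': array([-2.3572904 , -0.00388148,  0.82664517])}
top {'mtx': array([[356.82956894,   0.        , 258.04114535],
       [  0.        , 356.82956894, 187.8286885 ],
       [  0.        ,   0.        ,   1.        ]]), 'k1': -0.09006919001105723, 'eye': array([ 4.37122780e-01, -1.09802101e-03,  1.15916953e+00]), 'orientation': array([-2.94813782,  0.0131711 , -1.57689566])}
```

View pics/scene0.png

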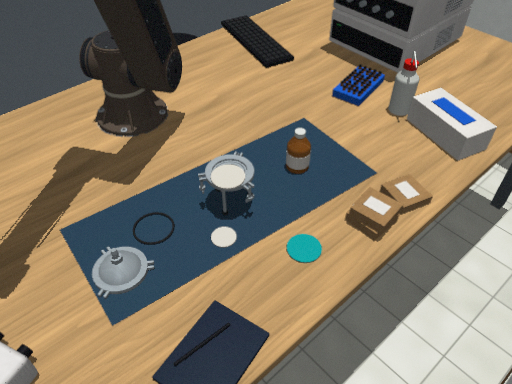

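View pics/top0.png

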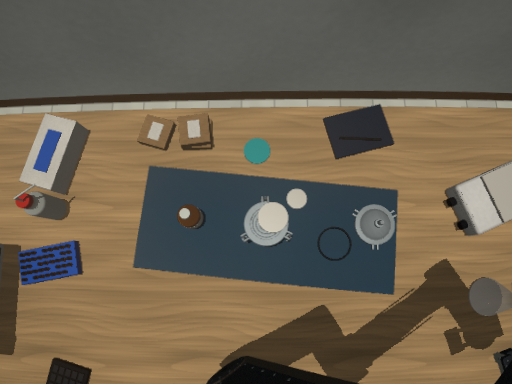

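The disc-like things are the white one on the holder (top 273,217), the white one on the mat (top 297,198) and the turquoise one (top 257,151). I leave the turquoise one out. Of the two whites, the one on the holder looks larger. I'll measure both and check with an enlarged crop.

```bash
cat > h.py <<'E'
import numpy as np,cv2
from scipy.spatial.transform import Rotation as R
from scipy.optimize import least_squares
from station import camera_params
def cloud(n,d):
    c=camera_params(n);K=c["mtx"];h,w=d.shape
    u,v=np.meshgrid(np.arange(w),np.arange(h))
    x=(u-K[0,2])/K[0,0];y=(v-K[1,2])/K[1,1]
    xd,yd=x.copy(),y.copy()
    for _ in range(8):
        s=1+c["k1"]*(x*x+y*y);x,y=xd/s,yd/s
    P=np.stack([x*d,y*d,d],-1)
    return P@R.from_euler("xyz",c["orientation"]).as_matrix().T+c["eye"]
def circ(p,r=None):
    c0=p.mean(0)
    if r is None: return least_squares(lambda a:np.hypot(p[:,0]-a[0],p[:,1]-a[1])-a[2],[*c0,.05],loss="soft_l1",f_scale=.001).x
    return least_squares(lambda a:np.hypot(p[:,0]-a[0],p[:,1]-a[1])-r,c0,loss="soft_l1",f_scale=.001).x
E
python3 - <<'E'
from h import *
for n,box in(("top",(225,175,325,255)),("scene",(180,140,280,255))):
    d=np.load(f"pics/{n}0.npy");p=np.load(f"pics/{n}0c.npy");P=cloud(n,d)
    x0,y0,x1,y1=box
    cv2.imwrite(f"pics/{n}_crop.png",cv2.resize(p[y0:y1,x0:x1,::-1],None,fx=5,fy=5,interpolation=cv2.INTER_CUBIC))
    hsv=cv2.cvtColor(p,cv2.COLOR_RGB2HSV)
    m=((hsv[...,2]>185)&(hsv[...,1]<45)).astype(np.uint8)
    k,l,s,c=cv2.connectedComponentsWithStats(m)
    for i in range(1,k):
        if s[i,4]>100 and x0<c[i,0]<x1 and y0<c[i,1]<y1:
            q=P[l==i]; z=q[:,2]
            hull=cv2.findContours((l==i).astype(np.uint8),cv2.RETR_EXTERNAL,cv2.CHAIN_APPROX_NONE)[0][0][:,0]
            print(n,c[i],s[i],"z",np.percentile(z,[5,50,95]),"ctr",np.median(q,0),"ext",np.percentile(q,98,0)-np.percentile(q,2,0),"circ",circ(P[hull[:,1],hull[:,0],:2]))
    hold=(P[...,2]>.10)&(P[...,2]<.125)
    hold[:y0]=0;hold[y1:]=0;hold[:,:x0]=0;hold[:,x1:]=0
    q=P[hold];print("holder top z hist",np.histogram(q[:,2],bins=np.arange(.1,.126,.002)),q.min(0),q.max(0))
E
```

```text
top [296.34980989 198.37262357] [288 190  18  18 263] z [0.00251266 0.00583549 0.00963097] ctr [ 0.62761064 -0.11192449  0.00583549] ext [0.05617245 0.05470706 0.00951179] circ [ 0.62698481 -0.11246154  0.02876305]
top [272.37910448 216.95074627] [258 203  29  29 670] z [0.11574237 0.11911154 0.12211631] ctr [ 0.55383648 -0.02926618  0.11911154] ext [0.07650839 0.07518784 0.00797957] circ [ 0.55404413 -0.02997019  0.04144141]
holder top z hist (array([  0,   3,  21,  82, 167, 180, 220, 236, 221, 312, 194,  36]), array([0.1  , 0.102, 0.104, 0.106, 0.108, 0.11 , 0.112, 0.114, 0.116,
       0.118, 0.12 , 0.122, 0.124])) [ 0.47269068 -0.08458554  0.10227663] [0.61851564 0.06235133 0.12416436]
scene [227.47913447 175.77743431] [211 164  35  24 647] z [0.11590735 0.1187382  0.12160974] ctr [ 0.55635674 -0.03095799  0.1187382 ] ext [0.08144144 0.08173183 0.00949661] circ [ 0.5553595  -0.03006633  0.04333687]
scene [223.17142857 236.45714286] [211 227  25  20 385] z [0.00241432 0.00556898 0.00854953] ctr [ 0.62934623 -0.11358164  0.00556898] ext [0.05903602 0.05817789 0.00752425] circ [ 0.62926478 -0.11312165  0.03151456]
holder top z hist (array([ 22,  26,  50,  80, 150, 154, 203, 204, 219, 312, 133,  19]), array([0.1  , 0.102, 0.104, 0.106, 0.108, 0.11 , 0.112, 0.114, 0.116,
       0.118, 0.12 , 0.122, 0.124])) [ 0.4744929  -0.0902409   0.10001578] [0.62178397 0.06190104 0.12319656]
```

View pics/top_crop.png

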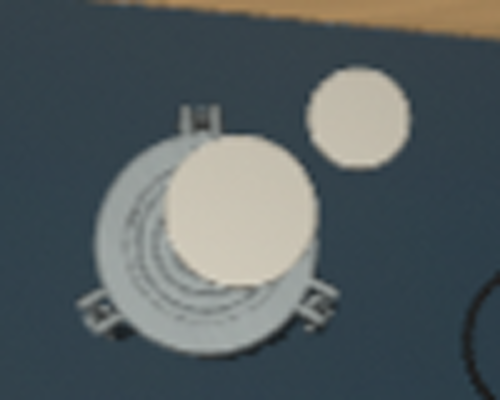

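View pics/scene_crop.png

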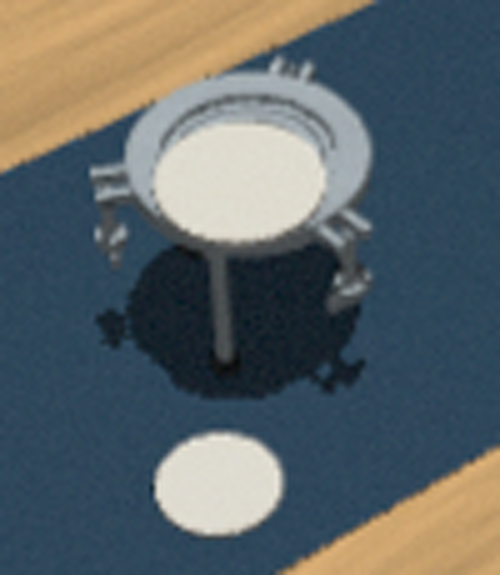

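The crops confirm it. The white disc on the holder is about 85–90 mm across and its top is near z 0.118, while the one on the mat is about 60 mm. Next I'll find the holder axis and disc centre precisely by projecting circles onto known planes.

```bash
cat >> h.py <<'E'
def rays(n,uv):
    c=camera_params(n)
    K=c["mtx"]; x=(uv[:,0]-K[0,2])/K[0,0];y=(uv[:,1]-K[1,2])/K[1,1]
    xd,yd=x,y
    for _ in range(8):
        s=1+c["k1"]*(x*x+y*y);x,y=xd/s,yd/s
    return np.stack([x,y,np.ones_like(x)],-1)@R.from_euler("xyz",c["orientation"]).as_matrix().T
def onplane(n,uv,z):
    c=camera_params(n);r=rays(n,uv);return (c["eye"]+r*((z-c["eye"][2])/r[:,2])[:,None])[:,:2]
def project(n,X):
    c=camera_params(n);K=c["mtx"];p=(X-c["eye"])@R.from_euler("xyz",c["orientation"]).as_matrix()
    a=p[:,:2]/p[:,2:];a=a*(1+c["k1"]*(a**2).sum(1,keepdims=True))
    return a@K[:2,:2].T+K[:2,2]
def circle(cx,cy,r,z,n=180):
    t=np.linspace(0,2*np.pi,n,endpoint=False);return np.stack([cx+r*np.cos(t),cy+r*np.sin(t),np.full(n,z)],-1)
def measure(n,p,d,box,ztop=.117,zrim=.112):
    x0,y0,x1,y1=box;out={}
    hsv=cv2.cvtColor(p,cv2.COLOR_RGB2HSV)
    f=p.astype(float); warm=(f[...,0]-f[...,2]) # white disc is warm, steel is bluish
    P=cloud(n,d)
    sub=np.zeros(d.shape,bool);sub[y0:y1,x0:x1]=1
    for name,m,z in(("disc",sub&(warm>3)&(hsv[...,2]>120)&(P[...,2]>.09),ztop),("holder",sub&(P[...,2]>.10)&(d>0),zrim)):
        k,l,s,c=cv2.connectedComponentsWithStats(m.astype(np.uint8))
        i=1+np.argmax(s[1:,4]);mm=(l==i).astype(np.uint8)
        h=cv2.findContours(mm,cv2.RETR_EXTERNAL,cv2.CHAIN_APPROX_NONE)[0][0][:,0].astype(float)
        q=onplane(n,h,z);out[name]=circ(q)
    return out
E
python3 - <<'E'
from h import *
for n,box in(("top",(225,175,325,255)),("scene",(180,140,280,255))):
    d=np.load(f"pics/{n}0.npy");p=np.load(f"pics/{n}0c.npy")
    o=measure(n,p,d,box);print(n,o, "off mm",(o["disc"]-o["holder"])[:2]*1e3)
    x0,y0,x1,y1=box
    im=cv2.resize(p[y0:y1,x0:x1,::-1],None,fx=5,fy=5,interpolation=cv2.INTER_CUBIC).copy()
    for (k,r,z,col) in(("disc",.045,.117,(0,0,255)),("holder",.065,.112,(0,255,0)),("holder",.0465,.112,(255,255,0))):
        u=project(n,circle(*o[k][:2],r,z))
        cv2.polylines(im,[np.round((u-[x0,y0]+.5)*5).astype(int)],True,col,1)
    cv2.imwrite(f"pics/{n}_fit.png",im)
E
```

```text
top {'disc': array([ 0.55428656, -0.03015946,  0.04431139]), 'holder': array([ 0.53858684, -0.01388568,  0.0662419 ])} off mm [ 15.69971597 -16.27378271]
scene {'disc': array([ 0.55475796, -0.02994085,  0.04385459]), 'holder': array([ 0.54182516, -0.01447266,  0.06870032])} off mm [ 12.93280068 -15.46818759]
```

View pics/top_fit.png

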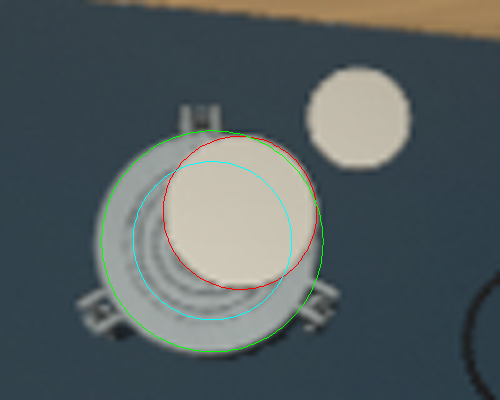

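View pics/scene_fit.png

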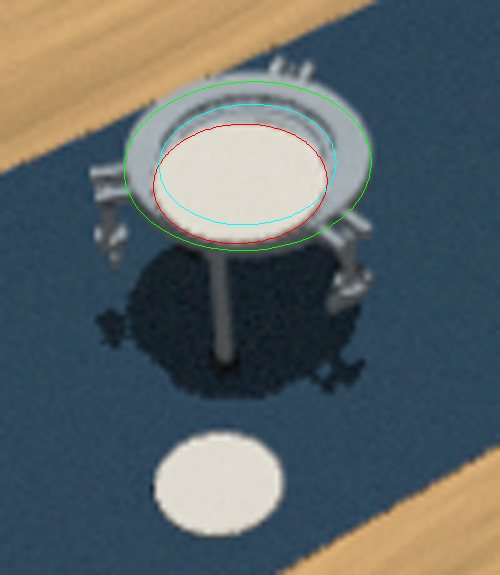

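The disc fit is good, but the holder fit is pulled by the overlapping disc: the green circle sits about 6 crop pixels off the visible edge. I'll refit the holder on the rim's image gradient, leaving out the disc and ear sectors.

```bash
cat >> h.py <<'E'
from scipy.ndimage import map_coordinates
from scipy.optimize import minimize
def holderfit(n,p,disc,c0,zrim=.112,angs=None,edge=.065):
    g=cv2.cvtColor(p,cv2.COLOR_RGB2GRAY).astype(float)
    rs=edge+np.arange(-.012,.0121,.0005)
    t=np.deg2rad(np.arange(0,360,3.));c=np.array(c0,float)
    for it in range(6):
        pts=[]
        for a in t:
            X=np.stack([c[0]+rs*np.cos(a),c[1]+rs*np.sin(a),np.full(rs.size,zrim)],-1)
            if disc is not None and np.hypot(X[:,0]-disc[0],X[:,1]-disc[1]).min()<.052: continue
            if angs is not None and not angs(np.rad2deg(a)): continue
            u=project(n,X);v=map_coordinates(g,[u[:,1],u[:,0]],order=1)
            v=cv2.GaussianBlur(v[None],(0,0),2)[0];dv=np.gradient(v)
            i=np.argmin(dv[2:-2])+2
            if dv[i]<-1.0: pts.append(X[i,:2])
        pts=np.array(pts);c=circ(pts);
        print(len(pts),c)
        c=c[:2]
    return c,pts,circ(pts,edge)
E
python3 - <<'E'
from h import *
disc={"top":(.5543,-.0302),"scene":(.5548,-.0299)}
for n,box in(("top",(225,175,325,255)),("scene",(180,140,280,255))):
    p=np.load(f"pics/{n}0c.npy")
    c,pts,cf=holderfit(n,p,disc[n],(.536,-.011))
    print(n,c,cf,len(pts),"off",(disc[n]-c)*1e3,(disc[n]-cf)*1e3)
    x0,y0,x1,y1=box
    im=cv2.resize(p[y0:y1,x0:x1,::-1],None,fx=5,fy=5,interpolation=cv2.INTER_CUBIC).copy()
    for (k,r,z,col) in((disc[n],.045,.117,(0,0,255)),(cf,.065,.112,(0,255,0)),(cf,.0465,.112,(255,255,0))):
        u=project(n,circle(*k,r,z))
        cv2.polylines(im,[np.round((u-[x0,y0]+.5)*5).astype(int)],True,col,1)
    for q in pts:
        u=project(n,np.array([[*q,.112]]))[0]
        cv2.circle(im,tuple(int(a) for a in np.round((u-[x0,y0]+.5)*5)),2,(255,0,255),-1)
    cv2.imwrite(f"pics/{n}_fit2.png",im)
E
```

```text
72 [ 0.537144   -0.01070079  0.06501894]
71 [ 0.53699267 -0.0105066   0.06491044]
71 [ 0.53707496 -0.01066254  0.06499522]
71 [ 0.53705868 -0.01064495  0.06499607]
71 [ 0.53707812 -0.01065682  0.06500196]
71 [ 0.53705909 -0.01065687  0.06501028]
top [ 0.53705909 -0.01065687] [ 0.53705129 -0.01064677] 71 off [ 17.24091131 -19.54312808] [ 17.24871158 -19.5532337 ]
63 [ 0.53671763 -0.00961588  0.06498026]
63 [ 0.53680193 -0.00967639  0.0650007 ]
63 [ 0.53675239 -0.00960913  0.06495922]
63 [ 0.53680681 -0.00963921  0.06499532]
63 [ 0.5367604  -0.00960433  0.06494587]
63 [ 0.53681324 -0.00963336  0.06499519]
scene [ 0.53681324 -0.00963336] [ 0.53681693 -0.00963812] 63 off [ 17.98675893 -20.26664035] [ 17.98306564 -20.26188483]
```

View pics/top_fit2.png

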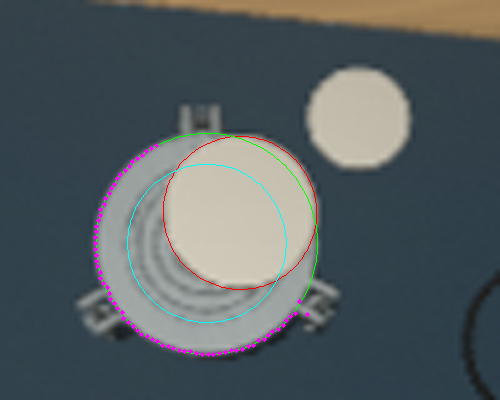

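View pics/scene_fit2.png

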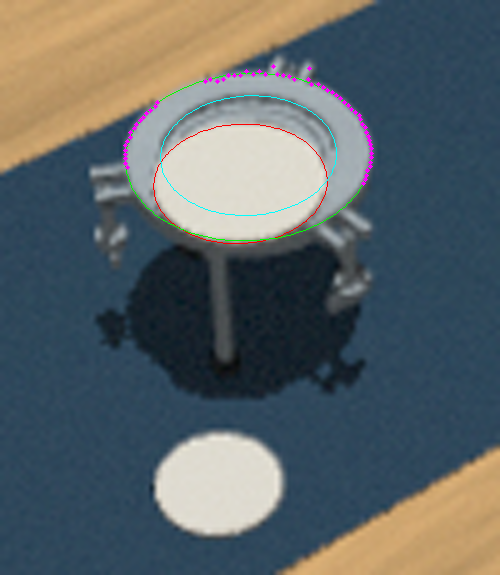

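Both cameras agree on the refit. The holder axis is at (0.537, −0.0105) and the fitted radius is 65.0 mm, as given. The disc is at (0.5545, −0.030), so it is 26.4 mm off the axis and the push goes along (−0.66, 0.75). I'll hover behind the disc with the jaws half closed and the jaw axis across the push, so both fingertips bear on it.

Emit:
arm_command([
  [[0,0,0.126],[25.5,36,0],0.5],
  [[0,0,0.126],[25.5,36,0],0.5],
  [[0,0,0.126],[25.5,36,0],0.5],
  [[0,0,0.126],[25.5,36,0],0.5],
  [[0,0,0.126],[25.5,36,0],0.5],
  [[0,0,0.126],[25.5,36,0],0.5],
  [[0,0,0.126],[25.5,36,0],0.5],
  [[0,0,0.126],[25.5,36,0],0.5],
])

```text
t: 0.9
eef_pos: [0.391, -0.359, 0.4046]
ee_rot: [3.141, 0.0, -1.849]
force: [0.1, -1.0, 1.1]
width: 0.0444
```

Emit:
arm_command([
  [[0,0,0.126],[25.5,36,0],0.5],
  [[0,0,0.126],[25.5,36,0],0.5],
  [[0,0,0.126],[25.5,36,0],0.5],
  [[0,0,0.126],[25.5,36,0],0.5],
  [[0,0,0.126],[25.5,36,0],0.5],
  [[0,0,0.126],[25.5,36,0],0.5],
  [[0,0,0.126],[25.5,36,0],0.5],
  [[0,0,0.126],[25.5,34,0],0.5],
])

```text
t: 1.7
eef_pos: [0.595, -0.0729, 0.4045]
ee_rot: [3.141, 0.0, -0.84]
force: [0.6, -0.8, 0.7]
width: 0.0438
```

Emit:
arm_command([
  [[0,0,0],[0,0,0],0.5],
  [[0,0,0],[0,0,0],0.5],
])

```text
t: 1.9
eef_pos: [0.5947, -0.0737, 0.4038]
ee_rot: [3.14, 0.001, -0.845]
force: [-0.0, -0.3, -0.1]
width: 0.0436
```

Emit:
arm_command([
  [[0,0,0],[-0.8,-0.7,-30],0.5],
  [[0,0,0],[0,0,-30],0.5],
  [[0,0,0],[0,0,-25],0.5],
  [[0,0,0],[0,0,-15],0.5],
  [[0,0,0],[0,0,-8],0.5],
  [[0,0,0],[0,0,-3],0.5],
  [[0,0,0],[0,0,0],0.5],
  [[0,0,0],[0,0,0],0.5],
])

```text
t: 2.7
eef_pos: [0.5938, -0.0756, 0.2947]
ee_rot: [-3.14, -0.001, -0.846]
force: [-0.5, -0.4, 0.0]
width: 0.0438
```

```bash
python3 - <<'E'
from station import *
import cv2,numpy as np
s=get_state();print(s["t"],s["eef_pos"],s["ee_rot"],s["force"])
p,d=grab_frame("scene");cv2.imwrite("pics/s1.png",cv2.resize(p[110:270,150:310,::-1],None,fx=4,fy=4,interpolation=cv2.INTER_CUBIC)[:600])
E
```

```text
2.7 [ 0.59382107 -0.07562793  0.29467435] [-3.14039452e+00 -9.47447831e-04 -8.46052672e-01] [-0.47156172 -0.36563644  0.03624874]
```

View pics/s1.png

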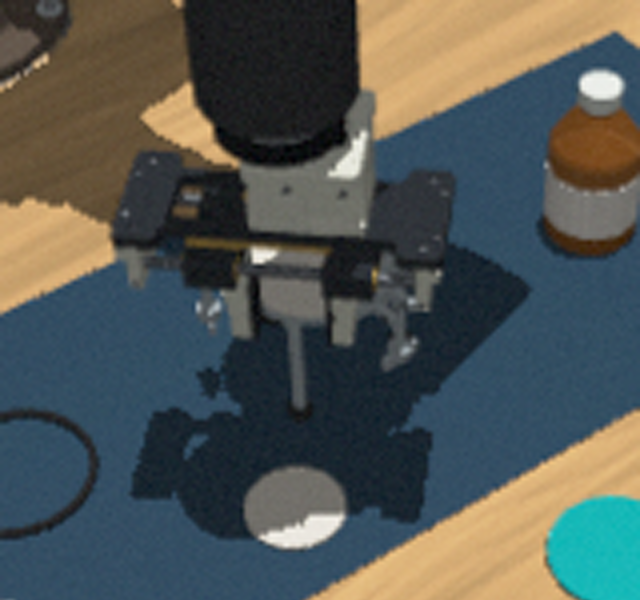

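The two fingertips stand in front of the holder, at crop pixels (240,330) and (345,335), just outside the disc's near edge and touching nothing. I'll lower about 2 mm and start the push.

Emit:
arm_command([
  [[0,0,0],[0,0,-2.2],0.5],
  [[0,0,0],[-1.3,1.5,0],0.5],
  [[0,0,0],[-1.3,1.5,0],0.5],
  [[0,0,0],[-1.3,1.5,0],0.5],
  [[0,0,0],[0,0,0],0.5],
])

```text
t: 3.25
eef_pos: [0.5895, -0.0707, 0.2916]
ee_rot: [-3.141, -0.0, -0.845]
force: [-0.1, 0.0, 0.1]
width: 0.0438
```

```bash
python3 - <<'E'
from station import *
s=get_state();print(s["t"],s["eef_pos"],s["ee_rot"],s["force"])
E
```

```text
3.25 [ 0.58952132 -0.07067171  0.29157846] [-3.14149675e+00 -2.68935682e-05 -8.45460843e-01] [-0.12324093  0.01760873  0.11883442]
```

Emit:
arm_command([
  [[0,0,0],[-1.3,1.5,0.4],0.5],
  [[0,0,0],[-1.3,1.5,0],0.5],
  [[0,0,0],[-1.3,1.5,0],0.5],
  [[0,0,0],[-1.3,1.5,0],0.5],
  [[0,0,0],[-1.3,1.5,0],0.5],
  [[0,0,0],[0,0,0],0.5],
])

```text
t: 3.85
eef_pos: [0.5831, -0.0633, 0.292]
ee_rot: [-3.141, -0.0, -0.846]
force: [0.2, 0.4, 0.3]
width: 0.0436
```

Emit:
arm_command([
  [[0,0,0],[-1.3,1.5,0],0.5],
  [[0,0,0],[-1.3,1.5,0],0.5],
  [[0,0,0],[-1.3,1.5,0],0.5],
  [[0,0,0],[-1.3,1.5,0],0.5],
  [[0,0,0],[0,0,0],0.5],
])

```text
t: 4.35
eef_pos: [0.5782, -0.0573, 0.2924]
ee_rot: [-3.141, -0.001, -0.845]
force: [1.4, -2.5, 5.5]
width: 0.0439
```

```bash
python3 - <<'E'
from station import *
import cv2,numpy as np
for n,b in(("scene",(170,130,290,230)),("top",(215,165,335,265))):
    p,d=grab_frame(n);x0,y0,x1,y1=b
    cv2.imwrite(f"pics/{n}2.png",cv2.resize(p[y0:y1,x0:x1,::-1],None,fx=5,fy=5,interpolation=cv2.INTER_CUBIC))
s=get_state();print(s["t"],s["eef_pos"],s["ee_rot"],s["force"])
E
```

```text
4.45 [ 0.57824096 -0.05731101  0.29238101] [-3.14071562e+00 -6.71314549e-04 -8.45453499e-01] [ 1.18602139 -1.24050147  6.52849068]
```

View pics/scene2.png

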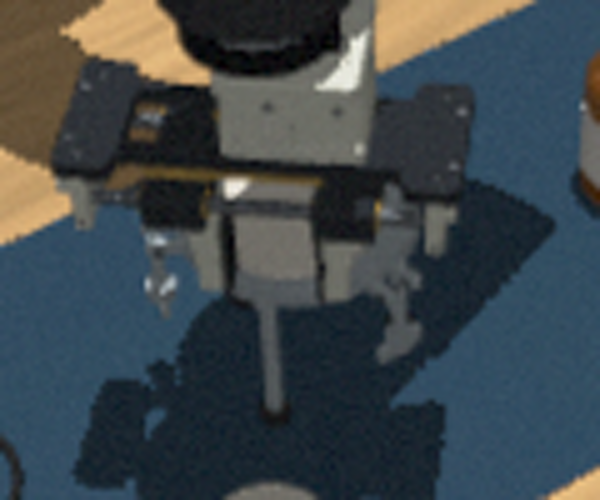

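View pics/top2.png

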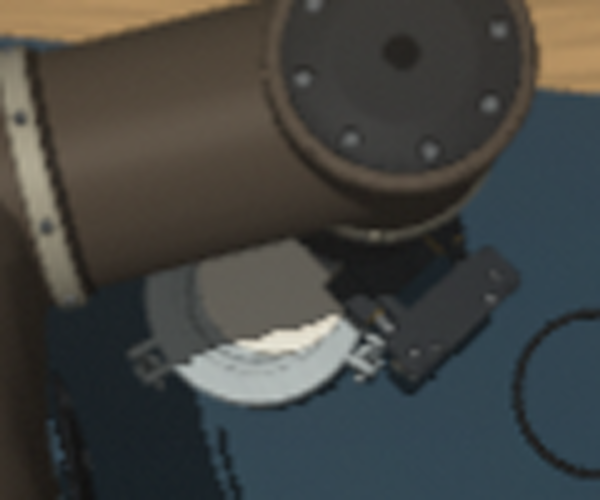

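Fz reads about 6 N upward: the fingertips are resting on the rim, which fits a mat about 2 mm thick (disc top measured at 0.119). I'll raise the tips a little and carry on. The top view shows the disc advanced and still lying in line.

Emit:
arm_command([
  [[0,0,0],[0,0,1.2],0.5],
  [[0,0,0],[0,0,0.5],0.5],
  [[0,0,0],[0,0,0],0.5],
])

```text
t: 4.75
eef_pos: [0.5775, -0.0573, 0.293]
ee_rot: [3.141, 0.001, -0.846]
force: [-0.3, 1.4, 0.0]
width: 0.0438
```

```bash
python3 - <<'E'
from station import *
s=get_state();print(s["t"],s["eef_pos"],s["ee_rot"],s["force"],s["moment"])
E
```

```text
4.75 [ 0.57749578 -0.05734877  0.29299969] [ 3.14061955e+00  1.17638970e-03 -8.46099878e-01] [-0.2742198   1.4177234   0.01469674] [ 0.00067019  0.05973672 -0.04325   ]
```

Emit:
arm_command([
  [[0,0,0],[-1.3,1.5,0],0.5],
  [[0,0,0],[-1.3,1.5,0],0.5],
  [[0,0,0],[-1.3,1.5,0],0.5],
  [[0,0,0],[-1.3,1.6,0],0.5],
  [[0,0,0],[0,0,0],0.5],
])

```text
t: 5.25
eef_pos: [0.5726, -0.0511, 0.2936]
ee_rot: [-3.142, 0.0, -0.846]
force: [1.5, -0.0, -0.8]
width: 0.0434
```

```bash
python3 - <<'E'
from station import *
import cv2,numpy as np
for n,b in(("top",(215,165,335,265)),):
    p,d=grab_frame(n);x0,y0,x1,y1=b
    cv2.imwrite(f"pics/{n}3.png",cv2.resize(p[y0:y1,x0:x1,::-1],None,fx=5,fy=5,interpolation=cv2.INTER_CUBIC))
s=get_state();print(s["t"],s["eef_pos"],s["ee_rot"],s["force"])
E
```

```text
5.3 [ 0.57263622 -0.05116728  0.29355239] [ 3.14152305e+00  1.56786252e-04 -8.45565887e-01] [ 0.45538047 -0.82075074  0.6518824 ]
```

View pics/top3.png

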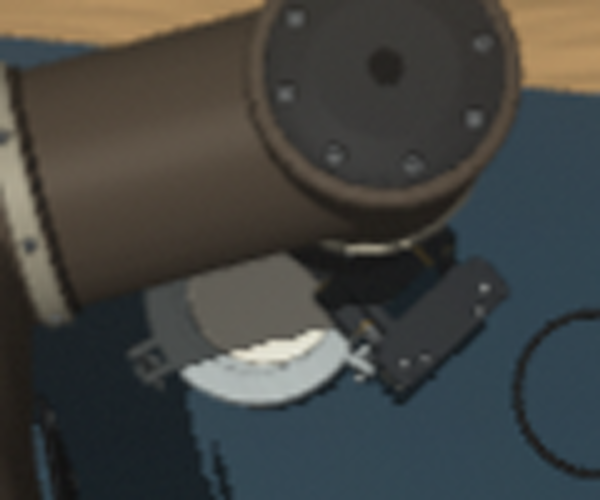

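The disc keeps moving in line: its far edge is now near crop (190,310), with a thin recess crescent left. I'll push on in finer steps.

Emit:
arm_command([
  [[0,0,0],[-0.7,0.8,0],0.5],
  [[0,0,0],[-0.7,0.8,0],0.5],
  [[0,0,0],[-0.7,0.8,0],0.5],
  [[0,0,0],[-0.7,0.8,0],0.5],
  [[0,0,0],[0,0,0],0.5],
])

```text
t: 5.8
eef_pos: [0.5699, -0.0481, 0.2935]
ee_rot: [3.141, 0.0, -0.846]
force: [0.1, 0.1, -0.1]
width: 0.0438
```

Emit:
arm_command([
  [[0,0,0],[-0.7,0.8,0],0.5],
  [[0,0,0],[0,0,0],0.5],
  [[0,0,0],[0,0,0],0.5],
])

```text
t: 6.1
eef_pos: [0.5692, -0.0473, 0.2936]
ee_rot: [3.142, 0.0, -0.846]
force: [0.7, -0.2, -0.8]
width: 0.044
```

```bash
python3 - <<'E'
from station import *
import cv2,numpy as np
for n,b in(("top",(215,165,335,265)),("scene",(170,130,290,230))):
    p,d=grab_frame(n);x0,y0,x1,y1=b
    cv2.imwrite(f"pics/{n}4.png",cv2.resize(p[y0:y1,x0:x1,::-1],None,fx=5,fy=5,interpolation=cv2.INTER_CUBIC))
s=get_state();print(s["t"],s["eef_pos"],s["ee_rot"],s["force"])
E
```

```text
6.2 [ 0.56927847 -0.0473409   0.29357466] [-3.14158931e+00 -3.15668662e-06 -8.45824939e-01] [-0.61321149 -0.093289    0.84831813]
```

View pics/top4.png

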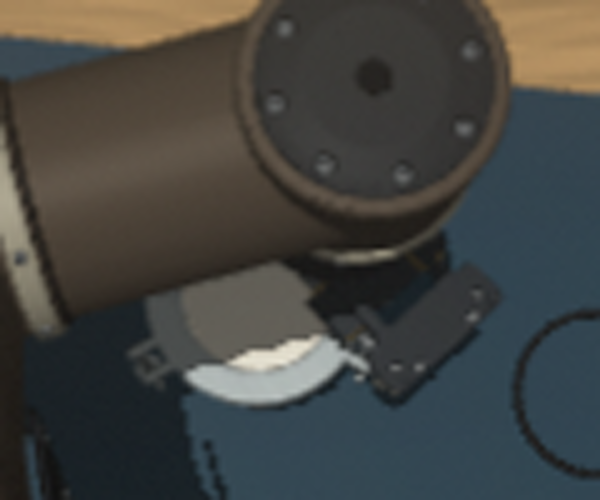

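Emit:
arm_command([
  [[0,0,0],[-0.7,0.8,0],0.5],
  [[0,0,0],[0,0,0],0.5],
  [[0,0,0],[0,0,0],0.5],
])

```text
t: 6.5
eef_pos: [0.5686, -0.0465, 0.2936]
ee_rot: [3.142, 0.0, -0.846]
force: [-0.1, 2.1, 1.1]
width: 0.0439
```

```bash
python3 - <<'E'
from station import *
from h import *
for n in("top","scene"):
    p,d=grab_frame(n);np.save("pics/d5%s.npy"%n,d)
    P=cloud(n,d);f=p.astype(float)
    m=(np.hypot(P[...,0]-.537,P[...,1]+.0105)<.07)&(P[...,2]<.13)&(P[...,2]>.1)
    w=m&(f[...,0]-f[...,2]>0)
    q=P[w];print(n,len(q))
    if len(q)>30:
        A=np.c_[q[:,:2]-[.537,-.0105],np.ones(len(q))];c,*_=np.linalg.lstsq(A,q[:,2],rcond=None);print("plane slopes",c, "std",np.std(q[:,2]-A@c))
    q=P[m&~w];print("rim z med",np.median(q[:,2]))
s=get_state();print(s["t"],s["eef_pos"],s["force"])
E
```

```text
top 464
plane slopes [ 0.00921535 -0.01692927  0.11405046] std 0.0020907715498231314
rim z med 0.11384676477971056
scene 306
plane slopes [ 0.0359027  -0.05813932  0.11350508] std 0.0031409631648051956
rim z med 0.11283638142875962
6.6 [ 0.56858351 -0.04652317  0.29356882] [-0.50084075 -0.48199548  0.18922941]
```

The disc may be home: from the top camera its plane is level with the rim. The scene camera gives a tilt, but the fingers may be contaminating it. I'll back away and look without the arm in view.

Emit:
arm_command([
  [[0,0,0],[2,-2.2,0],0.5],
  [[0,0,0],[4,-5,0],0.5],
  [[0,0,0],[4,-5,5],0.5],
  [[0,0,0],[0,-5,25],0.5],
  [[0,0,0],[0,-10,35],0.5],
  [[0,0,0],[0,-35,30],0.5],
  [[0,0,0],[-5,-45,10],0.5],
  [[0,0,0],[-10,-45,0],0.5],
])

```text
t: 7.4
eef_pos: [0.5644, -0.2004, 0.4016]
ee_rot: [-3.139, -0.004, -0.844]
force: [0.9, -1.4, 0.1]
width: 0.0438
```

Emit:
arm_command([
  [[0,0,0],[-15,-45,0],0.5],
  [[0,0,0],[-15,-45,0],0.5],
  [[0,0,0],[-15,-45,0],0.5],
  [[0,0,0],[-15,-45,0],0.5],
  [[0,0,0],[-15,-40,0],0.5],
  [[0,0,0],[0,0,0],0.5],
])

```text
t: 8.0
eef_pos: [0.4864, -0.4234, 0.3983]
ee_rot: [3.141, 0.0, -0.851]
force: [-0.2, -0.2, -0.6]
width: 0.0439
```

```bash
python3 - <<'E'
from station import *
from h import *
for n,b in(("top",(225,175,325,255)),("scene",(180,140,280,240))):
    p,d=grab_frame(n);np.save(f"pics/{n}6c.npy",p);np.save(f"pics/{n}6.npy",d);cv2.imwrite(f"pics/{n}6.png",p[:,:,::-1])
    x0,y0,x1,y1=b
    P=cloud(n,d);f=p.astype(float)
    r=np.hypot(P[...,0]-.537,P[...,1]+.0105);ok=(P[...,2]<.13)&(P[...,2]>.1)
    for nm,m in(("disc",ok&(r<.043)),("rim",ok&(r>.05)&(r<.062))):
        q=P[m];A=np.c_[q[:,:2]-[.537,-.0105],np.ones(len(q))];c,*_=np.linalg.lstsq(A,q[:,2],rcond=None);print(n,nm,len(q),c)
    im=cv2.resize(p[y0:y1,x0:x1,::-1],None,fx=5,fy=5,interpolation=cv2.INTER_CUBIC)
    cv2.imwrite(f"pics/{n}6z.png",im)
s=get_state();print(s["t"],s["eef_pos"],s["force"])
E
```

```text
top disc 671 [0.00793886 0.00220979 0.11415406]
top rim 484 [ 0.00078326 -0.00137071  0.11404282]
scene disc 558 [ 0.00028964 -0.00192019  0.11387177]
scene rim 413 [-0.00076211 -0.0046124   0.11388746]
8.1 [ 0.48780388 -0.420313    0.39838927] [-0.01320844 -0.00533774 -0.79350185]
```

View pics/top6z.png

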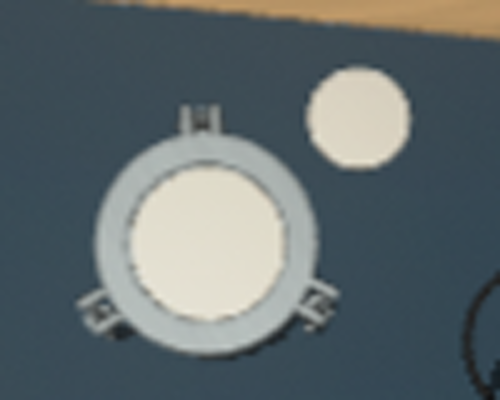

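View pics/scene6z.png

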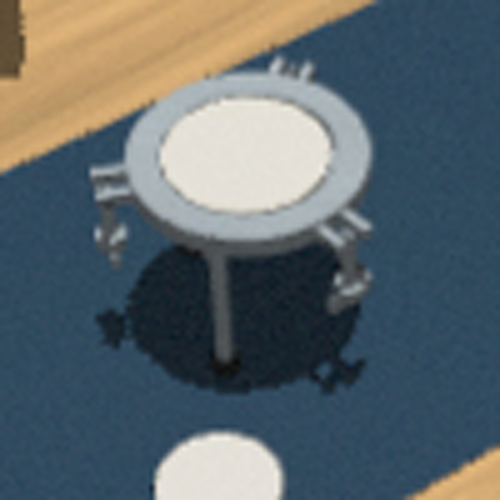

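View pics/scene6.png

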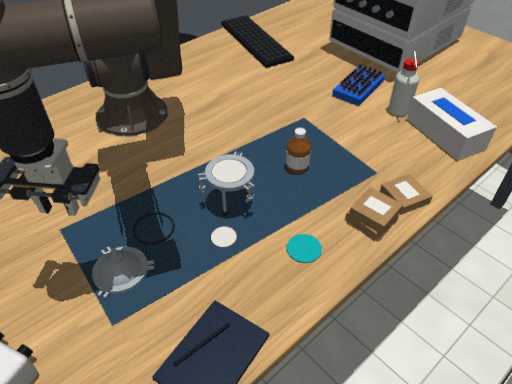

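The disc is home. It is centred with an even dark gap all round, flush with the rim (0.1139–0.1142 against 0.1139–0.1140) and level in both cameras. The bystanders haven't moved and the arm is clear of everything, so I'm handing in.

```bash
python3 -c "
from station import *
print(job_done())"
```

```text
the job is handed in; nothing more can be done
None
```

The disc is home in the recess, and I handed the job in at about 8 s of the 38 s allowed. I pushed the white 90 mm disc about 26 mm across the rim with both fingertips until it dropped in, then backed off and moved the arm well clear.

- **Seating:** in the last pictures both cameras show the disc centred with an even gap all round. Its top is within about 0.1 mm of the rim's height. The tilt is at most 0.008, where a disc still tipped over the rim's edge would show about 0.055.
- **Other things on the mat:** the housing, O-ring, bottle, small white disc and turquoise disc look unmoved in the pictures. I compared these by eye and did not measure them.

Two readings disagreed along the way:
- **Rim height:** the rim measured about 2 mm higher than I had assumed, probably because of the mat's thickness. The fingertips pressed on it with about 6.5 N until I raised them.
- **Tilt reading:** with the fingers still in view, the scene camera showed a tilted disc. That reading was gone once the arm was out of the way.

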